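# Unsnap the hub cover and add a slotted spacer

### The arm

A 7-joint arm with a two-finger parallel gripper is mounted at the origin on the work surface. World frame = base frame: x ahead of the robot, y to its left, z up, the work surface at z = 0. Lengths are in m, angles in rad, forces in N, time in s.
With the tool pointing down it reaches from about 0.4 to 0.85 m from the base axis. Payload 4.5 kg.
Tool frame: the origin (TCP) lies between the finger pads; the fingertips stand 11 mm ahead of it and the grasp point (between the pads) lies 8 mm behind it (r.nose_length is the distance from the TCP to the fingertips, in m); z points along the fingers, y is the line along which they close (so a half turn about z gives the same grasp; the last joint's range is limited). The gripper opens to 88 mm and grips with 3 to 60 N. Pads are 18 mm wide; open, the fingers measure 123 mm over their backs; the gripper's body (75 mm by 187 mm) begins 45 mm behind the grasp point.
Start: joints at [-1.209, 0.689, -0.195, 1.565, 0.157, 0.902, -0.215], TCP at [0.201, 0.592, 0.25] pointing down, gripper open.
Joint ranges: [-3.01, 3.01], [-0.46, 2.08], [-1.47, 1.51], [0.13, 2.56], [-1, 4.14], [0.04, 2.09], [-2.66, 2.66]. Speed limits (rad/s): [2.57, 2.57, 3.14, 3.14, 3.14, 3.14, 3.14].

### API

Orientations are given as a unit quaternion [x, y, z, w].
In Python, from plant import get_state, snapshot, camera_model, r gives the robot as it stands.
- The arm moves only by the shell command python3 -m inch 'ROWS' [FORCE]. ROWS is text: rows parted by semicolons, each of 7 numbers parted by spaces: the opening, from -1 (shut) to 1 (fully open), then the shift along the tool's x, y, z in m, then the turn, a rotation vector about the tool's x, y, z in rad. A call has 1 to 20 rows; each row shifts and turns the commanded pose from where the row before left it, along the tool's axes as they then stand; what a row does not reach is not made up. A row lasts 1/12 s, in which the tool goes at most 41.7 mm and 7.16 degrees, less where a joint would pass 70% of its speed; a pose out of reach is approached as far as the arm can. A call is refused whole if a number of a shift passes 0.0417 or a number of a turn 0.125, either way. A call with a gripper value outside its range is refused whole. The fingers move at their own pace and stop on an object; FORCE is the grip in N (left out, the last holds). Time passes only in rows, so rows that do not move let the fingers close. It gives the time, the measured TCP pose, the force, the opening and the grip force at its end, in the units of the state.
- get_state(): the state, without advancing time (a new reading comes with each control period).
- snapshot(name): name is "scene" or "top" or "wrist"; returns (picture, depth): 420x560x3 uint8, red, green, blue; 420x560 float32, m along the optical axis (not along the pixel's ray), 0 where there is no reading.
- camera_model(name): a dict with "intrinsics" (3x3 intrinsics, pixels), "dist" ([k1, k2, p1, p2, k3] as OpenCV has them; the pictures are not rectified), "view" (4x4, takes a point from world to camera coordinates). Camera axes: x right, y down, z forward; pixel columns grow to the right and rows downward; lengths in m; the calibration is good to about 2 mm. A picture is of the moment at which its call begins: read the wrist's pose just before it. camera_model takes no time and is no camera call; for the wrist camera it gives the pose at the moment of the call.
- r.finish_job(): hands the job in; it is judged then, once.
The state is a dict: "clock": time; "q": joint angles; "qd": joint speeds; "joint_torque": joint torques, N m; "tool_pos": TCP position; "eef_rot": TCP orientation; "contact_force": force on the tool from outside, world axes, zero at the start; "moment": the same for the moment, N m; "opening": opening from 0.0 (shut) to 1.0 (fully open); "finger_force": force on a finger pad.
Only numpy, scipy, OpenCV 4.12 (cv2) and the standard library are available. Lean on these libraries where they do the work, as an engineer would, in place of code of your own. Each camera call takes 0.05 s, during which the arm holds its last target. There are 200 camera calls.

### The job

Take the snap cover off the wire-feed hub unit by squeezing in both of its spring tabs while lifting, and stand it open side down in the middle of the black rubber mat, lengthwise along it. Then slide the loose slotted spacer sideways onto the spindle, under the spindle's head, and lay it fully home and flat on top of the slotted spacer already there, with its slot turned about a quarter turn or more away from the slot of that one. Leave the closed washer, the can, the jar and the wrench where they are.

Things in the scene. Friction and masses are not known exactly. Their poses are not given: they have to be found in the camera images.
- base: Hub unit: steel plate 190 x 76 x 8 mm fixed to the bench. Origin: centre of its underside, on the bench. Its x runs along its length, away from the spindle end, which faces the robot; z up. On it, under the cover: the spindle 58 mm towards -x, two spring tabs half-way along, one on each long side, and a gear motor 20 to 75 mm towards +x, 34 mm wide, up to 42 mm above the bench.
- seat (a point): Point on the spindle's upright axis, 24 mm above the bench, level with the top of the old spacer: the new spacer's underside comes to lie here. Base's axes. The spindle is a stem 8 mm in diameter standing on a 28 mm pan (top 16 mm above the bench). With the cover off no walls stand round it.
- head (a point): Top centre of the spindle's head: 16 mm in diameter, underside 41 mm and top 47 mm above the bench, so 17 mm are free between the old spacer and the head.
- tab_l (a joint): Black spring tab on the base's +y side, hinged at its foot. 0 rad = sprung out, holding the cover; grows as it is pressed inward; stop at 0.32. Its button, 10 x 10 mm, centred 32 mm above the bench, stands 5 mm proud of the cover's side. It frees the cover from about 0.11 rad (pressed in 3 mm); flush with the cover's side it is at 0.2 to 0.27 and pushes back with some 3 to 7 N.
- tab_r (a joint): The same tab, mirrored, on the base's -y side. 64 mm over both buttons: two fingers closing on them along the base's y press both flush, then grip the cover itself beside and above its notches (13 mm wide, open at the rim, 32 mm high). With the cover off the tabs stand up to 49 mm above the bench, 20 mm long along x, 14 to 32 mm either side of the centre line.
- cover_mid (a point): Centre (half-way up) of the cover: grey plastic shell, open below, 166 (its x) x 54 (its y) x 50 mm high, about 120 g. At the start it sits on the base over its origin, with the base's axes, rim 8 mm and top 58 mm above the bench. It cannot be pulled off unless both tabs are pressed; then it lifts straight up.
- mat: Black rubber mat 240 mm (its x) by 130 mm (its y), 5 mm thick, fixed to the bench; origin at the centre of its underside.
- board: Dark wooden parts board 200 mm (its x) by 130 mm (its y), 6 mm thick, fixed to the bench; origin at the centre of its underside. The loose spacer and the closed washer lie on it.
- spacer_mid (a point): Centre (half-way up) of the loose slotted spacer: steel disc 40 mm in diameter, 8 mm thick, about 70 g, with a slot 11 mm wide from 5.5 mm behind its centre to the rim, open towards its x axis. Two flats on its rim, 38 mm apart, face +y and -y: the place to grip. Starts flat on the board. Home on the spindle, this point is on the spindle's axis 28 mm above the bench.
- spacer_slot (a point): Mouth of the loose spacer's slot: on its rim, 20 mm from its centre along its x axis, half-way up.
- old_mid (a point): Centre (half-way up) of the slotted spacer already on the spindle, identical to the loose one, lying on the pan (16 to 24 mm above the bench), slot opening towards its x axis. Loose: it stays there.
- old_slot (a point): Mouth of the old spacer's slot: on its rim, 20 mm from its centre along its x axis, half-way up.
- washer_mid (a point): Centre of the closed steel washer, 40 mm in diameter, 8 mm thick, 13 mm hole, no slot; lies on the board. Leave it.
- can: Aluminium can, 52 mm in diameter, 135 mm high, standing beside the hub unit; origin at the centre of its underside. Leave it.
- jar: White jar with a black cap, 56 mm in diameter, 75 mm high, standing beside the hub unit; origin at the centre of its underside. Leave it.
- wrench: Steel wrench 160 mm long lying on the bench between robot and hub unit, along its x; origin at the middle of its underside. Leave it.

How it is judged:
By the outcome, as a careful person would: the job done as asked, in the order asked, and still so for the second after the job is handed in, with the robot touching nothing.
It also fails if it takes over 70 s, if anything falls off the work surface, if the arm or the gripper's body presses on something with over 40 N, if the wrist force passes 120 N, or if a joint passes its speed limit or range.

## Working session

There is one attempt and no reset: what is moved stays moved. The work goes in short steps, Python scripts to look and compute and a shell command to move; the robot and the scene stay as the last step left them, time stands still between calls to the robot, and variables do not carry over. Pictures are saved under pics/ and viewed, at most 10 in all, crops included, and the job is handed in when it is done.

```bash
ls; mkdir -p pics
cat > h.py <<'E'
import numpy as np, cv2
from plant import get_state, snapshot, camera_model, r
from scipy.spatial.transform import Rotation as R
def snap(name,fn):
    m=camera_model(name); p,d=snapshot(name)
    cv2.imwrite('pics/'+fn+'.png',p[:,:,::-1]); np.savez('pics/'+fn,p=p,d=d,K=m['intrinsics'],D=m['dist'],V=m['view'])
def load(fn): return np.load('pics/'+fn+'.npz')
def ray(f,u,v):
    n=cv2.undistortPoints(np.array([[[u,v]]],float),f['K'],f['D'])[0,0]
    return np.array([n[0],n[1],1.])
def onz(fn,u,v,z):
    f=load(fn);V=f['V'];c=ray(f,u,v);Rw=V[:3,:3].T;o=-Rw@V[:3,3];d=Rw@c
    return o+d*(z-o[2])/d[2]
def dep(fn,u,v):
    f=load(fn);V=f['V'];z=f['d'][v-1:v+2,u-1:u+2];z=np.median(z[z>0]) if (z>0).any() else 0
    return V[:3,:3].T@(ray(f,u,v)*z-V[:3,3])
def cloud(fn):
    f=load(fn);h,w=f['d'].shape;V=f['V'];g=np.stack(np.meshgrid(np.arange(w),np.arange(h)),-1).reshape(-1,1,2).astype(float)
    n=cv2.undistortPoints(g,f['K'],f['D'])[:,0];z=f['d'].reshape(-1,1)
    P=(np.hstack([n*z,z])-V[:3,3])@V[:3,:3];P[z[:,0]==0]=np.nan
    return P.reshape(h,w,3)
def st():
    s=get_state();t=R.from_quat(s['eef_rot']).as_matrix()
    print(round(s['clock'],2),np.round(s['tool_pos'],4),'x',np.round(t[:,0],3),'y',np.round(t[:,1],3),'z',np.round(t[:,2],3),'q',np.round(s['q'],2),'F',np.round(s['contact_force'],1),'op',round(s['opening'],3),'ff',s['finger_force'])
    return s,t
def go(p,xdir):
    "tool-frame shift to TCP p, and yaw about tool z to bring tool x to +-xdir (deg world)"
    s=get_state();t=R.from_quat(s['eef_rot']);M=t.as_matrix()
    print('shift tool',np.round(M.T@(np.array(p)-s['tool_pos']),4))
    c,n=np.cos(np.radians(xdir)),np.sin(np.radians(xdir))
    for sg in (1,-1):
        x=sg*np.array([c,n,0]);z=np.array([0,0,-1.]);T=np.stack([x,np.cross(z,x),z],1)
        print('turn',np.round(R.from_matrix(M.T@T).as_rotvec(),4))
E
python3 - <<'E'
from h import *
st()
snap('top','top0');snap('scene','scene0')
E
```

```text
pics
0.0 [0.2011 0.5911 0.2489] x [-0.947  0.322 -0.   ] y [ 0.322  0.947 -0.002] z [-0.    -0.002 -1.   ] q [-1.21  0.69 -0.19  1.57  0.16  0.9  -0.22] F [ 0.8 -0.1 -0.3] op 1.001 ff 0.0
```

View pics/top0.png

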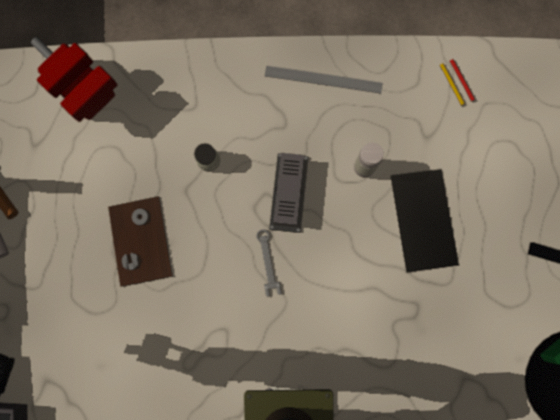

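View pics/scene0.png

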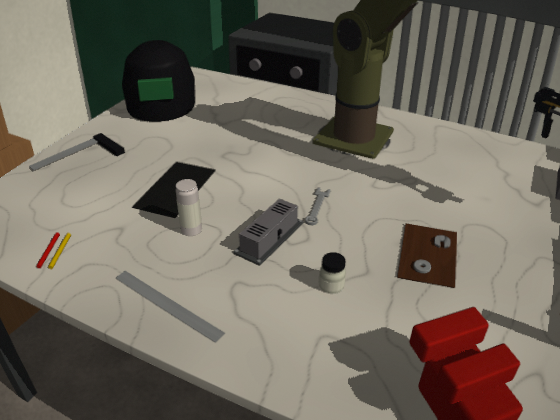

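The top view shows the hub at about (290,192), the board at (140,242) with the slotted spacer at (130,261) and the washer at (140,216). The mat is at (425,221), the can at (369,160), the jar at (206,156) and the wrench at (270,262).

Run:
```python
from h import *
P=cloud('top0')
def rect(u0,u1,v0,v1,z0,z1):
    Q=P[v0:v1,u0:u1].reshape(-1,3);Q=Q[(Q[:,2]>z0)&(Q[:,2]<z1)]
    print(len(Q),np.round(np.median(Q[:,2]),4),cv2.minAreaRect((Q[:,:2]*1000).astype(np.float32)))
rect(265,320,145,240,.045,.07)
rect(265,320,145,240,.004,.012)
for n,c,z in (('mat',[(391,176),(440,170),(458,266),(408,272)],.005),('board',[(109,207),(159,197),(173,276),(122,286)],.006)):
    q=np.array([onz('top0',*a,z) for a in c]);print(n,np.round(q,3).tolist(),q.mean(0))
    for i in range(4): e=q[(i+1)%4]-q[i];print(np.linalg.norm(e),np.degrees(np.arctan2(e[1],e[0])))
for n,a,z in (('spacer',(130,261),.014),('washer',(140,216),.014),('can',(372,152),.135),('jar',(206,152),.075),('wr1',(265,236),.003),('wr2',(273,292),.003)): print(n,onz('top0',*a,z),dep('top0',*a))
for c in [(281,154),(310,155),(302,231),(270,229)]: print(onz('top0',*c,.008))
p=load('top0')['p']
a=cv2.resize(p[140:300,250:330],None,fx=3.7,fy=3.7,interpolation=cv2.INTER_CUBIC)
b=cv2.resize(p[235:285,105:155],(400,400),interpolation=cv2.INTER_CUBIC)
o=np.zeros((592,700,3),np.uint8);o[:a.shape[0],:a.shape[1]]=a;o[:400,300:]=b
cv2.imwrite('pics/crop1.png',np.clip(o[:,:,::-1]*1.6,0,255).astype(np.uint8))
```

```text
1640 0.0582 ((567.6356201171875, -7.854183197021484), (54.010562896728516, 166.48910522460938), 83.12474060058594)
836 0.0075 ((570.034423828125, -16.393295288085938), (132.41915893554688, 233.04327392578125), 89.45246887207031)
mat [[0.604, -0.258, 0.005], [0.618, -0.381, 0.005], [0.382, -0.411, 0.005], [0.37, -0.288, 0.005]] [ 0.49364376 -0.33446025  0.005     ]
0.12362786849413068 -83.6168991353885
0.23799636444781494 -172.85918910998527
0.12289291417200882 95.32928603091723
0.23574767971843144 7.331733383169928
board [[0.538, 0.433, 0.006], [0.561, 0.308, 0.006], [0.369, 0.27, 0.006], [0.346, 0.394, 0.006]] [0.45362871 0.35148438 0.006     ]
0.12675787288725443 -79.69191028590988
0.19555296882577194 -168.74288006246098
0.1260678938166448 100.61335388521398
0.19623718400771228 11.455821539888925
spacer [0.40517234 0.37341129 0.014     ] [0.4057173  0.37591415 0.00604652]
washer [0.5135594  0.35192152 0.014     ] [0.51466475 0.3539982  0.00700629]
can [ 0.62881149 -0.19214037  0.135     ] [ 0.62873981 -0.1920972   0.13525478]
jar [0.65207784 0.18283328 0.075     ] [0.6523398  0.18298448 0.074087  ]
wr1 [0.46230155 0.05044773 0.003     ] [0.46214396 0.05038248 0.00437433]
wr2 [0.32926798 0.03277316 0.003     ] [ 0.32929443  0.03292459 -0.00158754]
[0.66265065 0.00955906 0.008     ]
[ 0.65897599 -0.06127693  0.008     ]
[ 0.47237176 -0.03805244  0.008     ]
[0.47834296 0.0381404  0.008     ]
```

View pics/crop1.png

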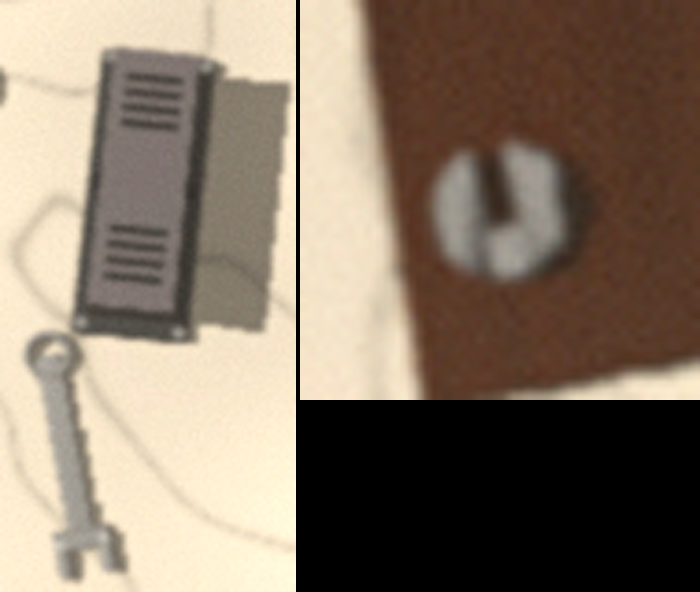

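The crop shows the cover's long axis tilted slightly, and the loose spacer with its slot mouth pointing up (about world +x, about 13° towards +y). I'll head over, looking at the board on the way.

```bash
python3 -m inch '1 -.0292 -.0145 0 0 0 -.021;1 -.0292 -.0145 0 0 0 -.021;1 -.0292 -.0145 0 0 0 -.021;1 -.0292 -.0145 0 0 0 -.021;1 -.0292 -.0145 0 0 0 -.021;1 -.0292 -.0145 0 0 0 -.021;1 -.0292 -.0145 0 0 0 -.021;1 -.0292 -.0145 0 0 0 -.021;1 -.0292 -.0145 0 0 0 -.021;1 -.0292 -.0145 0 0 0 -.021;1 0 0 0 0 0 0;1 0 0 0 0 0 0'
python3 - <<'E'
from h import *
snap('wrist','w1');st();go([.5676,-.0079,.2],-7)
E
```

```text
clock: 1.1
tool_pos: [0.4532, 0.3813, 0.2491]
eef_rot: [0.061, 0.998, -0.001, 0.0]
contact_force: [-0.7, 0.5, 0.5]
opening: 0.999
finger_force: 0.0
1.15 [0.4513 0.3831 0.2493] x [-0.993  0.119  0.001] y [ 0.119  0.993 -0.   ] z [-0.001 -0.    -1.   ] q [-0.61  0.65 -0.29  1.67  0.23  0.86  0.45] F [-0.8  0.4 -0.4] op 1.0 ff 0.0
shift tool [-0.1621 -0.3744  0.0493]
turn [ 1.5000e-03 -4.0000e-04 -3.1388e+00]
turn [-0.0003 -0.001   0.0028]
```

View pics/w1.png

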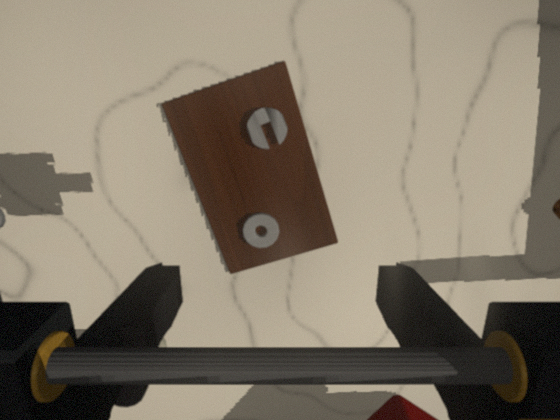

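Wrist view: the spacer is at (267,129) with its slot mouth at about (275,146), the washer is at (261,230), and the board corners are at (162,103), (284,62), (337,242) and (231,272).

```bash
python3 -m inch '1 -.0125 -.0288 .0035 0 0 0;1 -.0125 -.0288 .0035 0 0 0;1 -.0125 -.0288 .0035 0 0 0;1 -.0125 -.0288 .0035 0 0 0;1 -.0125 -.0288 .0035 0 0 0;1 -.0125 -.0288 .0035 0 0 0;1 -.0125 -.0288 .0035 0 0 0;1 -.0125 -.0288 .0035 0 0 0;1 -.0125 -.0288 .0035 0 0 0;1 -.0125 -.0288 .0035 0 0 0;1 -.0125 -.0288 .0035 0 0 0;1 -.0125 -.0288 .0035 0 0 0;1 -.0125 -.0288 .0035 0 0 0;1 0 0 0 0 0 0;1 0 0 0 0 0 0;1 0 0 0 0 0 0'
python3 - <<'E'
from h import *
for a in ((267,129),(275,146)): print('sp',onz('w1',*a,.014))
print('wa',onz('w1',261,230,.014))
c=[onz('w1',*a,.006)[:2] for a in ((162,103),(284,62),(337,242),(231,272))];print(np.round(c,3).tolist(),np.mean(c,0))
snap('wrist','w2');st()
P=cloud('w2');Q=P.reshape(-1,3);Q=Q[(abs(Q[:,2]-.058)<.006)&(abs(Q[:,0]-.57)<.15)&(abs(Q[:,1])<.08)]
print(len(Q),np.median(Q[:,2]),cv2.minAreaRect((Q[:,:2]*1000).astype(np.float32)))
go([.5676,-.0079,.1],-7)
E
```

```text
clock: 2.48
tool_pos: [0.5683, -0.0048, 0.2042]
eef_rot: [0.057, 0.998, 0.001, -0.0]
contact_force: [-0.1, 0.4, 1.0]
opening: 0.999
finger_force: 0.0
sp [0.40728534 0.375357   0.014     ]
sp [0.42491859 0.38113813 0.014     ]
wa [0.51300659 0.35464967 0.014     ]
[[0.37, 0.275], [0.347, 0.4], [0.541, 0.437], [0.563, 0.312]] [0.45535814 0.35577667]
2.53 [ 0.5683 -0.0043  0.2044] x [-0.994  0.114  0.   ] y [0.114 0.994 0.002] z [-0.     0.002 -1.   ] q [ 0.12  0.69 -0.33  1.78  0.31  0.73  1.08] F [-0.5  0.8  0.5] op 1.0 ff 0.0
13551 0.05875242436148883 ((568.6663818359375, -7.779499053955078), (54.14646530151367, 165.82061767578125), 83.07577514648438)
shift tool [ 0.0003 -0.0038  0.1043]
turn [ 6.0000e-04  3.1000e-03 -3.1334e+00]
turn [ 0.002  -0.0004  0.0082]
```

View pics/w2.png

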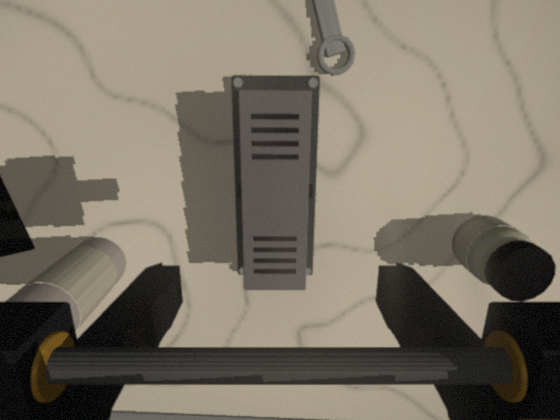

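The wrist view shows the cover centred between the fingers, with its near end at (277,85) and a tab button at (312,190). I'll descend and squeeze.

```bash
python3 -m inch '1 0 -.0034 .02 .002 0 .008;1 -.0006 0 .02 0 0 0;1 0 0 .02 0 0 0;1 0 0 .02 0 0 0;1 0 0 .02 0 0 0;1 0 0 .02 0 0 0;1 0 0 .02 0 0 0;1 0 0 .015 0 0 0;1 0 0 .015 0 0 0;1 0 0 .01 0 0 0;1 0 0 0 0 0 0;1 0 0 0 0 0 0'
python3 -c "
from h import *
st();go([.5685,-.0078,.024],-6.9)"
```

```text
clock: 3.53
tool_pos: [0.5687, -0.0096, 0.0242]
eef_rot: [0.062, 0.998, -0.001, -0.0]
contact_force: [0.2, -0.5, 0.2]
opening: 1.001
finger_force: 0.0
3.53 [ 0.5687 -0.0096  0.0242] x [-0.992  0.124  0.001] y [ 0.124  0.992 -0.001] z [-0.001 -0.001 -1.   ] q [ 0.04  0.97 -0.18  1.86  0.44  0.35  0.97] F [ 0.2 -0.5  0.2] op 1.001 ff 0.0
shift tool [0.0004 0.0018 0.0002]
turn [-9.0000e-04  2.1000e-03  3.1381e+00]
turn [-0.0013 -0.0006 -0.0034]
```

```bash
python3 -m inch '.3 0 .0018 0 0 0 0;.3 0 0 0 0 0 0;-1 0 0 0 0 0 0;-1 0 0 0 0 0 0;-1 0 0 0 0 0 0;-1 0 0 0 0 0 0;-1 0 0 0 0 0 0;-1 0 0 0 0 0 0;-1 0 0 0 0 0 0;-1 0 0 0 0 0 0;-1 0 0 0 0 0 0;-1 0 0 0 0 0 0' 30
python3 -c "
from h import *
st()"
```

```text
clock: 4.53
tool_pos: [0.5698, -0.0089, 0.0253]
eef_rot: [0.063, 0.998, -0.001, 0.001]
contact_force: [-1.4, 1.5, 7.7]
opening: 0.608
finger_force: 30.0
4.53 [ 0.5698 -0.0089  0.0253] x [-0.992  0.125 -0.002] y [ 0.125  0.992 -0.001] z [ 0.002 -0.001 -1.   ] q [ 0.04  0.96 -0.18  1.86  0.44  0.35  0.97] F [-1.4  1.5  7.7] op 0.608 ff 29.99063946249862
```

The opening is 53.5 mm, so the fingers are on the cover itself. Lifting.

```bash
python3 -m inch '-1 0 0 -.004 0 0 0;-1 0 0 -.008 0 0 0;-1 0 0 -.01 0 0 0;-1 0 0 -.012 0 0 0;-1 0 0 -.012 0 0 0;-1 0 0 -.015 0 0 0;-1 0 0 -.015 0 0 0;-1 0 0 -.015 0 0 0;-1 0 0 -.015 0 0 0;-1 0 0 -.012 0 0 0;-1 0 0 0 0 0 0;-1 0 0 0 0 0 0'
python3 - <<'E'
from h import *
snap('top','top2');st();P=cloud('top2')
Q=P[130:260,230:330].reshape(-1,3);print(np.sort(Q[:,2])[-60:][::10])
p=load('top2')['p'];a=np.vstack([cv2.resize(p[140:260,220:340],(400,400)),]);b=cv2.resize(p[150:290,370:480],(314,400))
cv2.imwrite('pics/c2.png',np.clip(np.hstack([a,b]).astype(float)[:,:,::-1]*1.6,0,255).astype(np.uint8))
# mat
g=cv2.cvtColor(load('top0')['p'],cv2.COLOR_RGB2GRAY);m=(g[155:290,375:475]<32).astype(np.uint8)
m=cv2.morphologyEx(m,cv2.MORPH_OPEN,np.ones((3,3)));n,l,s,c=cv2.connectedComponentsWithStats(m);k=1+s[1:,4].argmax()
v,u=np.where(l==k);W=np.array([onz('top0',a+375,b+155,.005)[:2] for a,b in zip(u,v)])
print(len(u),cv2.minAreaRect((W*1000).astype(np.float32)),W.mean(0))
E
```

```text
clock: 5.53
tool_pos: [0.5695, -0.0097, 0.1437]
eef_rot: [0.063, 0.998, -0.001, 0.001]
contact_force: [-0.2, 0.3, -1.3]
opening: 0.605
finger_force: 30.0
5.58 [ 0.569  -0.0096  0.1428] x [-0.992  0.126 -0.001] y [ 0.126  0.992 -0.002] z [ 0.    -0.002 -1.   ] q [ 0.1   0.77 -0.28  1.83  0.36  0.59  1.03] F [ 0.6 -0.6 -1. ] op 0.611 ff 29.980676452651096
[0.80696864        nan        nan        nan        nan        nan]
4530 ((495.2475280761719, -334.14019775390625), (233.24923706054688, 123.65111541748047), 6.6593780517578125) [ 0.48883576 -0.33622387]
```

View pics/c2.png

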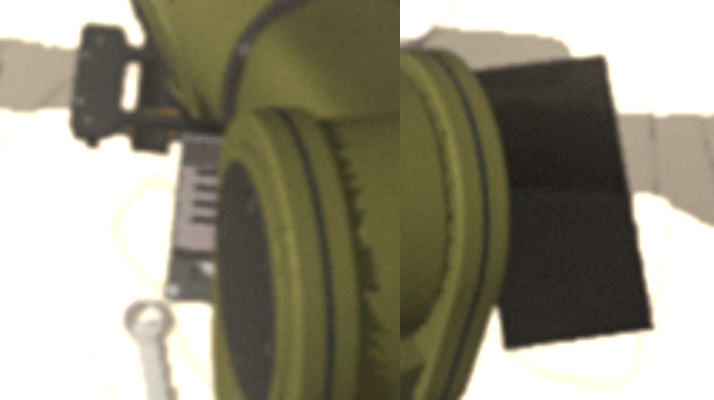

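The cover is in the gripper and the hub end shows beside the wrench. Carrying the cover back first (clear of the can), then over the mat.

```bash
python3 -m inch '-1 .0184 -.0023 0 0 0 0;-1 .0184 -.0023 0 0 0 0;-1 .0184 -.0023 0 0 0 0;-1 .0184 -.0023 0 0 0 0;-1 -.0037 -.0292 0 0 0 0;-1 -.0037 -.0292 0 0 0 0;-1 -.0037 -.0292 0 0 0 0;-1 -.0037 -.0292 0 0 0 0;-1 -.0037 -.0292 0 0 0 0;-1 -.0037 -.0292 0 0 0 0;-1 -.0037 -.0292 0 0 0 0;-1 -.0037 -.0292 0 0 0 0;-1 -.0037 -.0292 0 0 0 0;-1 -.0037 -.0292 0 0 0 0;-1 -.0037 -.0292 0 0 0 0;-1 0 0 0 0 0 -.062;-1 0 0 0 0 0 -.062;-1 0 0 0 0 0 -.062;-1 0 0 0 0 0 -.062;-1 0 0 0 0 0 0'
python3 - <<'E'
from h import *
snap('wrist','w3');st();go([.4955,-.334,.022],7)
snap('top','top3')
g=cv2.cvtColor(load('w3')['p'],cv2.COLOR_RGB2GRAY)
E
```

```text
clock: 7.25
tool_pos: [0.4941, -0.3327, 0.1418]
eef_rot: [-0.062, 0.998, -0.0, -0.001]
contact_force: [-0.6, 0.7, -1.0]
opening: 0.604
finger_force: 30.0
7.3 [ 0.4942 -0.3326  0.1419] x [-0.993 -0.12   0.002] y [-0.12   0.993 -0.001] z [-0.002 -0.001 -1.   ] q [ 0.77  0.82 -0.45  1.74  0.52  0.7   1.73] F [ 0.4  0.6 -1.5] op 0.606 ff 29.981670665820275
shift tool [-0.0013 -0.0014  0.1199]
turn [-3.2000e-03  1.0000e-03  3.1402e+00]
turn [-0.0007 -0.002  -0.0014]
```

View pics/w3.png

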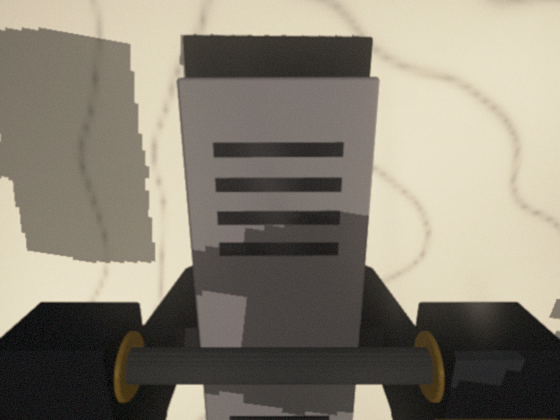

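The held cover (edges at 178 and 378) is centred and parallel over the mat, whose near edge runs from 181 to 373. Lowering it.

```bash
python3 -m inch '-1 -.0013 -.0014 .015 0 0 0;-1 0 0 .018 0 0 0;-1 0 0 .018 0 0 0;-1 0 0 .018 0 0 0;-1 0 0 .015 0 0 0;-1 0 0 .012 0 0 0;-1 0 0 .008 0 0 0;-1 0 0 .006 0 0 0;-1 0 0 .004 0 0 0;-1 0 0 .003 0 0 0;-1 0 0 .002 0 0 0;-1 0 0 0 0 0 0'
python3 -c "
from h import *
st()"
```

```text
clock: 8.35
tool_pos: [0.4966, -0.3343, 0.0239]
eef_rot: [-0.061, 0.998, -0.001, -0.0]
contact_force: [-0.1, -0.4, -1.5]
opening: 0.606
finger_force: 30.0
8.35 [ 0.4966 -0.3343  0.0239] x [-0.993 -0.122  0.   ] y [-0.122  0.993 -0.002] z [ 0.    -0.002 -1.   ] q [ 0.7   1.   -0.33  1.77  0.63  0.48  1.64] F [-0.1 -0.4 -1.5] op 0.606 ff 29.980332190480112
```

```bash
python3 -m inch '-1 0 0 .001 0 0 0;-1 0 0 .001 0 0 0;-1 0 0 .001 0 0 0;-1 0 0 0 0 0 0'; python3 -m inch '-1 0 0 .0005 0 0 0;-1 0 0 .0005 0 0 0;-1 0 0 0 0 0 0'
```

```text
clock: 8.68
tool_pos: [0.4968, -0.3344, 0.0223]
eef_rot: [-0.061, 0.998, -0.001, 0.0]
contact_force: [-2.5, 1.3, 9.6]
opening: 0.613
finger_force: 30.0
clock: 8.93
tool_pos: [0.4968, -0.3345, 0.0222]
eef_rot: [-0.061, 0.998, -0.002, 0.0]
contact_force: [-3.0, 1.4, 16.6]
opening: 0.607
finger_force: 30.0
```

It's resting on the mat. Release, retreat up, and look.

```bash
python3 -m inch '1 0 0 -.0015 0 0 0;1 0 0 0 0 0 0;1 0 0 0 0 0 0;1 0 0 0 0 0 0;1 0 0 0 0 0 0;1 0 0 0 0 0 0;1 0 0 -.01 0 0 0;1 0 0 -.02 0 0 0;1 0 0 -.025 0 0 0;1 0 0 -.025 0 0 0;1 0 0 -.025 0 0 0;1 0 0 -.025 0 0 0;1 0 0 -.025 0 0 0;1 0 0 -.025 0 0 0;1 0 0 0 0 0 0;1 0 0 0 0 0 0'
python3 - <<'E'
from h import *
snap('wrist','w4');st()
Q=cloud('w4').reshape(-1,3);Q=Q[(abs(Q[:,2]-.055)<.008)&(abs(Q[:,0]-.5)<.12)&(abs(Q[:,1]+.33)<.06)]
print(len(Q),np.median(Q[:,2]),cv2.minAreaRect((Q[:,:2]*1000).astype(np.float32)))
# hub spindle at -x end: (0.5685-.058cos, ...)
print(.5685-.058*np.cos(np.radians(6.9)),-.0078+.058*np.sin(np.radians(6.9)))
go([.51+.04,-.001,.2],-7)
E
```

```text
clock: 10.27
tool_pos: [0.4972, -0.3342, 0.2032]
eef_rot: [-0.061, 0.998, -0.002, 0.001]
contact_force: [0.2, 0.1, -0.7]
opening: 1.0
finger_force: 0.0
10.32 [ 0.4962 -0.3339  0.2017] x [-0.993 -0.122  0.   ] y [-0.122  0.993 -0.002] z [-0.    -0.002 -1.   ] q [ 0.79  0.75 -0.5   1.69  0.46  0.82  1.78] F [ 0.3 -1.3 -0.1] op 1.002 ff 0.0
13522 0.055767781174666284 ((495.6448669433594, -334.70379638671875), (165.9928741455078, 54.186649322509766), 7.192558765411377)
0.5109200741680922 -0.0008320633475904678
shift tool [-0.0939  0.3239  0.0009]
turn [ 1.0000e-04 -3.5000e-03 -2.8973e+00]
turn [-2.400e-03 -1.000e-04  2.443e-01]
```

The cover stands at (0.4956, -0.3347) with yaw 7.2°, centred on the mat. Now a look at the spindle.

```bash
python3 -m inch '1 -.0085 .0294 0 0 0 0;1 -.0085 .0294 0 0 0 0;1 -.0085 .0294 0 0 0 0;1 -.0085 .0294 0 0 0 0;1 -.0085 .0294 0 0 0 0;1 -.0085 .0294 0 0 0 0;1 -.0085 .0294 0 0 0 0;1 -.0085 .0294 0 0 0 0;1 -.0085 .0294 0 0 0 0;1 -.0085 .0294 0 0 0 0;1 -.0085 .0294 0 0 0 0;1 0 0 0 0 0 .061;1 0 0 0 0 0 .061;1 0 0 0 0 0 .061;1 0 0 0 0 0 .061;1 0 0 0 0 0 0;1 0 0 0 0 0 0'
python3 - <<'E'
from h import *
snap('wrist','w5');st()
f=load('w5');Rv,_=cv2.Rodrigues(f['V'][:3,:3]);
pr=lambda p:cv2.projectPoints(np.array([p],float),Rv,f['V'][:3,3],f['K'],f['D'])[0][0,0]
u,v=pr([.5109,-.0008,.024]);print(u,v,'head',pr([.5109,-.0008,.047]))
u0,v0=int(u)-60,max(int(v)-60,0);print(u0,v0)
c=cv2.resize(f['p'][v0:v0+120,u0:u0+120],(600,600),interpolation=cv2.INTER_CUBIC)
cv2.imwrite('pics/c5.png',np.clip(c[:,:,::-1].astype(float)*1.5,0,255).astype(np.uint8))
E
```

```text
clock: 11.73
tool_pos: [0.5491, -0.0016, 0.1997]
eef_rot: [0.06, 0.998, -0.001, -0.001]
contact_force: [0.2, -0.0, -0.5]
opening: 0.999
finger_force: 0.0
11.78 [ 0.5492 -0.0016  0.1998] x [-0.993  0.12   0.002] y [ 0.12   0.993 -0.002] z [-0.002 -0.002 -1.   ] q [ 0.14  0.68 -0.37  1.84  0.36  0.7   1.01] F [ 0.5 -0.2  0. ] op 0.998 ff 0.0
274.2792857783209 144.69277868075397 head [273.86882778 148.6732735 ]
214 84
```

View pics/c5.png

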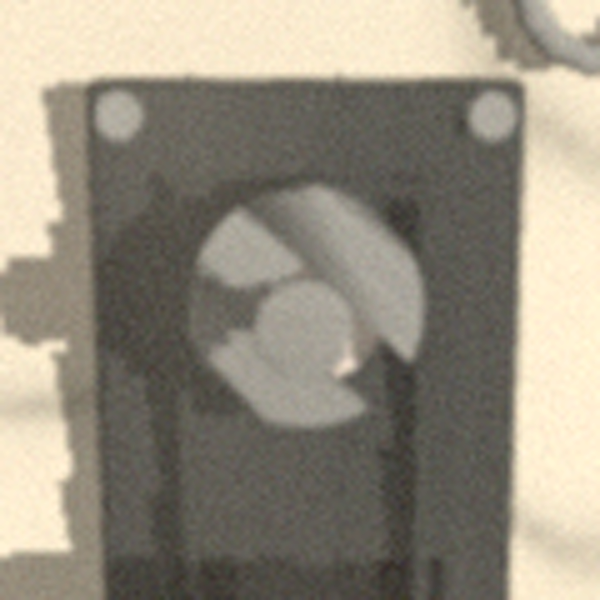

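The crop shows the old spacer centred near crop (307,307), with its slot mouth at about (389,383), lower right. The dark patch on the left is the head's shadow. Its slot points roughly world +40°, so I'll insert the new one with its slot towards base -y, coming from the +y side. Next, over the loose spacer for a close look.

```bash
python3 -m inch '1 .0133 .0255 0 0 0 0;1 .0133 .0255 0 0 0 0;1 .0133 .0255 .005 0 0 0;1 .0133 .0255 .005 0 0 0;1 .0133 .0255 .005 0 0 0;1 .0133 .0255 .005 0 0 0;1 .0133 .0255 .005 0 0 0;1 .0133 .0255 .005 0 0 0;1 .0133 .0255 .005 0 0 0;1 .0133 .0255 .005 0 0 0;1 .0133 .0255 .005 0 0 0;1 .0133 .0255 .005 0 0 0;1 .0133 .0255 .005 0 0 0;1 .0133 .0255 .005 0 0 0;1 0 0 0 0 0 -.087;1 0 0 0 0 0 -.087;1 0 0 0 0 0 -.087;1 0 0 0 0 0 -.087;1 0 0 0 0 0 -.087;1 0 0 0 0 0 0'
python3 - <<'E'
from h import *
px=lambda a,b:(214+a/5,84+b/5)
o=onz('w5',*px(307,307),.024);m=onz('w5',*px(389,383),.024);h=onz('w5',*px(307,330),.047)
print('old',o,'head',h,'slot ang',np.degrees(np.arctan2(*(m-o)[1::-1])))
for q in ((389,383),(230,225),(215,305),(320,390)): print(q,dep('w5',*map(int,px(*q))))
snap('wrist','w6');st();f=load('w6')
Rv,_=cv2.Rodrigues(f['V'][:3,:3]);print(cv2.projectPoints(np.array([[.407,.3755,.014]]),Rv,f['V'][:3,3],f['K'],f['D'])[0])
cv2.imwrite('pics/w6.png',np.clip(f['p'][:,:,::-1].astype(float)*1.4,0,255).astype(np.uint8))
E
```

```text
clock: 13.45
tool_pos: [0.4083, 0.375, 0.1395]
eef_rot: [-0.157, 0.988, -0.001, -0.001]
contact_force: [-1.0, -0.3, 0.5]
opening: 0.997
finger_force: 0.0
old [5.11602405e-01 6.86851578e-05 2.40000000e-02] head [5.12075015e-01 2.68054639e-04 4.70000000e-02] slot ang 40.46054707937725
(389, 383) [0.52834954 0.01198101 0.00822331]
(230, 225) [ 0.49651709 -0.01099385  0.02467819]
(215, 305) [ 0.50930592 -0.01528345  0.02485588]
(320, 390) [0.52574049 0.00058132 0.02494555]
13.5 [0.4084 0.3751 0.1396] x [-0.952 -0.307  0.002] y [-0.307  0.952 -0.002] z [-0.001 -0.002 -1.   ] q [-0.62  0.77 -0.36  1.87  0.46  0.58  0.61] F [-0.1  0.   0.1] op 0.996 ff 0.0
[[[280.7403414  203.46335394]]]
```

View pics/w6.png

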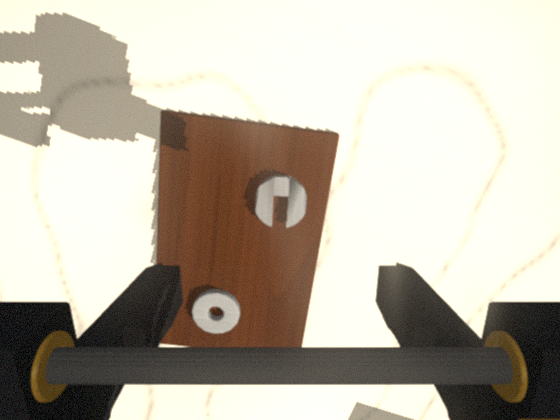

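The spacer is at (281,202) with its slot running straight down the image, aligned with the tool. The washer at (216,312) is clear of the fingers. Descend and grip.

```bash
python3 -m inch '1 .0017 .0005 .02 0 0 0;1 0 0 .02 0 0 0;1 0 0 .02 0 0 0;1 0 0 .02 0 0 0;1 0 0 .016 0 0 0;1 0 0 .012 0 0 0;1 0 0 .008 0 0 0;1 0 0 .004 0 0 0;1 0 0 0 0 0 0;1 0 0 0 0 0 0'
python3 -c "
from h import *
st();go([.4066,.3753,.0185],18)"
```

```text
clock: 14.33
tool_pos: [0.4068, 0.3753, 0.0204]
eef_rot: [-0.156, 0.988, -0.001, 0.0]
contact_force: [0.1, -0.4, 1.1]
opening: 0.999
finger_force: 0.0
14.33 [0.4068 0.3753 0.0204] x [-0.951 -0.308  0.   ] y [-0.308  0.951 -0.001] z [ 0.    -0.001 -1.   ] q [-0.71  0.97 -0.21  1.91  0.57  0.32  0.51] F [ 0.1 -0.4  1.1] op 0.999 ff 0.0
shift tool [0.0002 0.     0.0019]
turn [-3.0000e-04  2.3000e-03  3.1403e+00]
turn [-0.0014 -0.0002 -0.0013]
```

```bash
python3 -m inch '.2 0 0 .0015 0 0 0;.2 0 0 0 0 0 0;-.1 0 0 0 0 0 0;-1 0 0 0 0 0 0;-1 0 0 0 0 0 0;-1 0 0 0 0 0 0;-1 0 0 0 0 0 0;-1 0 0 0 0 0 0;-1 0 0 0 0 0 0;-1 0 0 0 0 0 0;-1 0 0 0 0 0 0;-1 0 0 0 0 0 0' 30
python3 -m inch '-1 0 0 -.005 0 0 0;-1 0 0 -.01 0 0 0;-1 0 0 -.02 0 0 0;-1 0 0 -.025 0 0 0;-1 0 0 -.025 0 0 0;-1 0 0 -.025 0 0 0;-1 0 0 0 0 0 0'
python3 -c "
from h import *
snap('wrist','w7');st();go([.519,.056,.15],83);f=load('w7');cv2.imwrite('pics/w7.png',np.clip(f['p'][:,:,::-1].astype(float)*1.4,0,255).astype(np.uint8))"
```

```text
clock: 15.33
tool_pos: [0.4066, 0.3752, 0.0185]
eef_rot: [-0.156, 0.988, -0.001, -0.0]
contact_force: [-1.2, 0.0, 1.9]
opening: 0.423
finger_force: 30.0
clock: 15.92
tool_pos: [0.4084, 0.3773, 0.1335]
eef_rot: [-0.156, 0.988, 0.002, 0.003]
contact_force: [-0.5, -0.5, -0.2]
opening: 0.425
finger_force: 30.0
15.97 [0.4078 0.3765 0.1314] x [-0.952 -0.308 -0.004] y [-0.308  0.952  0.001] z [ 0.003  0.002 -1.   ] q [-0.62  0.79 -0.35  1.88  0.48  0.56  0.6 ] F [-0.5  0.6 -1.6] op 0.421 ff 29.999489709734917
shift tool [-0.0073 -0.3391 -0.019 ]
turn [4.7000e-03 1.4000e-03 2.0057e+00]
turn [-0.0012  0.0041 -1.1359]
```

View pics/w7.png

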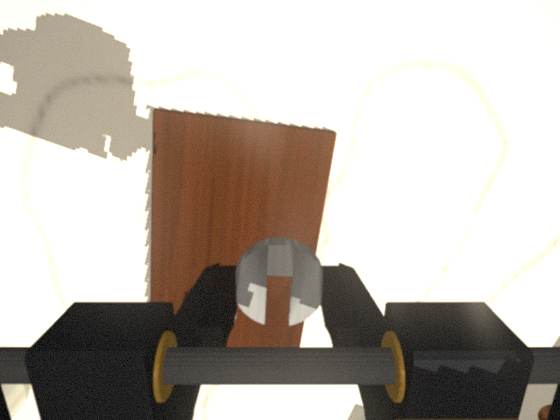

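The gripper holds the spacer (opening 37.4 mm) with the slot facing image-down at (279,300). Moving to the +y side of the spindle and turning.

```bash
python3 -m inch '-1 -.0006 -.0283 -.0015 0 0 0;-1 -.0006 -.0283 -.0015 0 0 0;-1 -.0006 -.0283 -.0015 0 0 0;-1 -.0006 -.0283 -.0015 0 0 0;-1 -.0006 -.0283 -.0015 0 0 0;-1 -.0006 -.0283 -.0015 0 0 0;-1 -.0006 -.0283 -.0015 0 0 0;-1 -.0006 -.0283 -.0015 0 0 0;-1 -.0006 -.0283 -.0015 0 0 0;-1 -.0006 -.0283 -.0015 0 0 0;-1 -.0006 -.0283 -.0015 0 0 0;-1 -.0006 -.0283 -.0015 0 0 0;-1 0 0 0 0 0 0'
python3 -m inch '-1 0 0 0 0 0 .118;-1 0 0 0 0 0 .118;-1 0 0 0 0 0 .118;-1 0 0 0 0 0 .118;-1 0 0 0 0 0 .118;-1 0 0 0 0 0 .118;-1 0 0 0 0 0 .118;-1 0 0 0 0 0 .118;-1 0 0 0 0 0 .118;-1 0 0 0 0 0 .118;-1 0 0 0 0 0 .118;-1 0 0 0 0 0 .118;-1 0 0 0 0 0 .118;-1 0 0 0 0 0 .118;-1 0 0 0 0 0 .118;-1 0 0 0 0 0 .118;-1 0 0 0 0 0 .118;-1 0 0 0 0 0 0;-1 0 0 0 0 0 0'
python3 - <<'E'
from h import *
s,t=st();go([.5183,.0546,.0405],83.1)
E
```

```text
clock: 17.05
tool_pos: [0.519, 0.0464, 0.146]
eef_rot: [-0.151, 0.989, -0.004, -0.001]
contact_force: [-0.2, 0.4, -1.0]
opening: 0.42
finger_force: 30.0
clock: 18.63
tool_pos: [0.5175, 0.0548, 0.1466]
eef_rot: [0.748, 0.664, -0.001, 0.0]
contact_force: [-0.0, -0.2, 0.0]
opening: 0.422
finger_force: 30.0
18.63 [0.5175 0.0548 0.1466] x [ 0.118  0.993 -0.003] y [ 0.993 -0.118 -0.001] z [-0.002 -0.003 -1.   ] q [-0.25  0.72  0.09  1.98 -0.14  0.45 -0.17] F [-0.  -0.2  0. ] op 0.422 ff 29.99988578259945
shift tool [0.0002 0.001  0.1061]
turn [-0.0012  0.0028  0.0023]
turn [-4.4000e-03 -1.9000e-03 -3.1393e+00]
```

Descend to insertion height and take one look at slot and head.

```bash
python3 -m inch '-1 0 .001 .015 0 .003 .002;-1 0 0 .018 0 0 0;-1 0 0 .018 0 0 0;-1 0 0 .018 0 0 0;-1 0 0 .016 0 0 0;-1 0 0 .012 0 0 0;-1 0 0 .006 0 0 0;-1 0 0 .003 0 0 0;-1 0 0 0 0 0 0;-1 0 0 0 0 0 0'
python3 - <<'E'
from h import *
snap('wrist','w8');snap('scene','sc8');s,t=st();go([.5183,.0546,.0405],83.1)
f=load('w8');a=np.clip(f['p'].astype(float)*1.5,0,255).astype(np.uint8)
cv2.imwrite('pics/w8.png',a[:,:,::-1])
Rv,_=cv2.Rodrigues(f['V'][:3,:3])
for p in ([.5117,0,.047],[.5117,0,.024],s['tool_pos']+t[:,2]*.0045): print(cv2.projectPoints(np.array([p]),Rv,f['V'][:3,3],f['K'],f['D'])[0][0,0])
E
```

```text
clock: 19.47
tool_pos: [0.5195, 0.0545, 0.0415]
eef_rot: [0.749, 0.662, 0.001, -0.0]
contact_force: [-0.3, -0.1, -0.9]
opening: 0.421
finger_force: 30.0
19.57 [0.5196 0.0545 0.0418] x [0.123 0.992 0.001] y [ 0.992 -0.123  0.001] z [ 0.002  0.001 -1.   ] q [-0.22  0.91  0.04  2.01 -0.16  0.22 -0.16] F [-0.5 -0.5 -0.4] op 0.419 ff 29.99959610402584
shift tool [-0.0001 -0.0013  0.0013]
turn [ 0.0013 -0.0014 -0.0033]
turn [-2.2000e-03 -2.1000e-03  3.1383e+00]
[272.96840561 408.55604029]
[273.54734013 372.04920086]
[275.34375505 291.28568911]
```

View pics/w8.png

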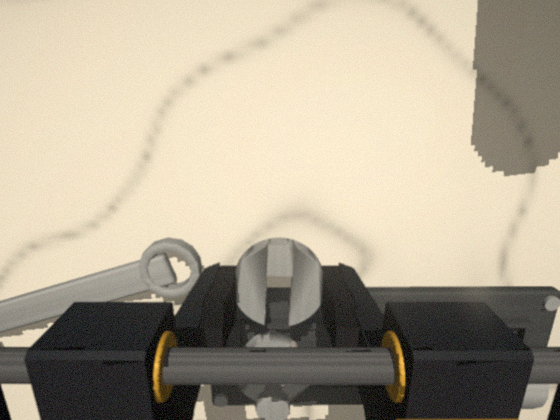

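The spacer is at (280,284) with its slot facing down. The old spacer at (273,345) and the head at about (272,406) lie just beyond. I've now looked at as many pictures as allowed (in fact one more), so from here I measure numerically, using depth in the tool frame.

Run:
```python
from h import *
s,t=st()
P=cloud('w8');T=(P-s['tool_pos'])@t  # tool frame
def stat(n,m):
    u,v=np.where(m)[::-1];Q=T[m]
    if len(Q)<10: print(n,len(Q));return
    c,rad=cv2.minEnclosingCircle((Q[:,:2]*1000).astype(np.float32))
    print(n,len(Q),'med z',np.median(Q[:,2]),'circ',np.round(c,2),round(rad,2),'x',np.round(np.percentile(Q[:,0],[1,99])*1e3,1),'y',np.round(np.percentile(Q[:,1],[1,99])*1e3,1),'px',u.min(),u.max(),v.min(),v.max())
z=P[...,2]
U,Vv=np.meshgrid(np.arange(560),np.arange(420))
stat('spacer',(U>225)&(U<335)&(Vv>225)&(Vv<335)&(abs(z-.0373)<.003)&(abs(T[...,1])<.019))
for lo,hi in((.042,.052),(.02,.028),(.013,.019)):
    stat('z%g'%lo,(U>225)&(U<335)&(Vv>325)&(z>lo)&(z<hi))
# slot walls at a row of spacer near mouth: board of z<.03
for v in (300,305,310,315,320):
    row=[u for u in range(240,322) if not(abs(z[v,u]-.0373)<.004)]
    print(v,row[:1],row[-1:],len(row))
g=cv2.cvtColor(load('w8')['p'],cv2.COLOR_RGB2GRAY)
for v in (396,400,404,408,412,416): print(v,g[v,236:312:2].tolist())
# w5 head
P5=cloud('w5');m=(abs(P5[...,2]-.047)<.004)&(np.hypot(P5[...,0]-.512,P5[...,1])<.014)
Q=P5[m];print('w5 head',len(Q),cv2.minEnclosingCircle((Q[:,:2]*1000).astype(np.float32)),Q.mean(0))
m=(abs(P5[...,2]-.024)<.003)&(np.hypot(P5[...,0]-.512,P5[...,1])<.025)
Q=P5[m];print('w5 old',len(Q),cv2.minEnclosingCircle((Q[:,:2]*1000).astype(np.float32)))
```

```text
19.57 [0.5196 0.0545 0.0418] x [0.123 0.992 0.001] y [ 0.992 -0.123  0.001] z [ 0.002  0.001 -1.   ] q [-0.22  0.91  0.04  2.01 -0.16  0.22 -0.16] F [-0.5 -0.5 -0.4] op 0.419 ff 29.99959610402584
spacer 4820 med z 0.004260250825736634 circ [2.29 0.58] 20.8 x [-14.8  22.1] y [-17.3  18.5] px 231 320 241 325
z0.042 932 med z -0.005578638155094355 circ [-31.87   1.58] 30.55 x [-61. -47.] y [-9.3  6.2] px 231 325 326 419
z0.02 926 med z 0.017340376665060053 circ [-55.46  -2.5 ] 21.0 x [-72.3 -35.3] y [-18.7  15.3] px 237 308 335 401
z0.013 603 med z 0.027936674599412355 circ [-56.22   5.13] 34.76 x [-77.7 -34.1] y [-22.  32.] px 234 334 326 392
300 [265] [289] 25
305 [265] [320] 26
310 [240] [321] 34
315 [240] [321] 42
320 [240] [321] 56
396 [33, 26, 35, 27, 32, 37, 56, 58, 62, 56, 54, 52, 43, 43, 44, 47, 56, 61, 53, 51, 49, 42, 47, 43, 47, 42, 54, 58, 48, 47, 41, 38, 27, 40, 30, 31, 36, 33]
400 [36, 23, 28, 31, 31, 31, 28, 30, 38, 51, 54, 68, 82, 95, 107, 103, 104, 94, 61, 58, 60, 69, 72, 70, 48, 48, 45, 42, 36, 33, 33, 29, 26, 29, 35, 36, 35, 35]
404 [39, 38, 34, 40, 52, 55, 58, 68, 72
[... 156 characters left out ...]
40, 142, 145, 138, 95, 98, 101, 101, 101, 105, 98, 98, 101, 100, 99, 101, 101, 96, 93, 100, 89, 125, 143, 143, 138, 142, 138, 133, 126, 119, 118, 121]
412 [81, 79, 82, 77, 80, 119, 142, 143, 145, 140, 117, 97, 99, 102, 100, 103, 99, 97, 96, 100, 99, 97, 100, 98, 96, 101, 99, 123, 144, 144, 142, 140, 141, 136, 127, 125, 115, 122]
416 [80, 84, 81, 79, 79, 122, 144, 148, 143, 143, 142, 111, 96, 96, 100, 103, 101, 94, 100, 101, 97, 100, 95, 93, 94, 100, 136, 141, 142, 144, 140, 143, 128, 128, 116, 111, 112, 122]
w5 head 315 ((511.2340393066406, -0.8185793161392212), 7.939319133758545) [ 0.51085094 -0.00072518  0.04751683]
w5 old 1270 ((511.2314758300781, -1.0251063108444214), 20.218555450439453)
```

Relative measures put the head 1.7 mm to tool -y of the slot centre line and about 56 mm along tool -x. Correct sideways, advance 30 mm, and check.

```bash
python3 -m inch '-1 0 -.0017 0 0 0 -.003;-1 0 0 0 0 0 0;-1 -.006 0 0 0 0 0;-1 -.006 0 0 0 0 0;-1 -.006 0 0 0 0 0;-1 -.005 0 0 0 0 0;-1 -.004 0 0 0 0 0;-1 -.003 0 0 0 0 0;-1 0 0 0 0 0 0'
python3 - <<'E'
from h import *
snap('wrist','w9');s,t=st()
P=cloud('w9');T=(P-s['tool_pos'])@t;z=P[...,2];U,Vv=np.meshgrid(np.arange(560),np.arange(420))
m=(U>225)&(U<335)&(Vv>330)&(z>.042)&(z<.052)&(abs(T[...,1])<.012);Q=T[m]
print('head',len(Q),np.round(np.percentile(Q[:,0],[1,99])*1e3,1),np.round(np.percentile(Q[:,1],[1,99])*1e3,1))
for v in (296,300,304):
    row=[u for u in range(250,310) if not(abs(z[v,u]-.0373)<.004)];f=load('w9')
    e=[(onz('w9',q,v,s['tool_pos'][2]-.0045)-s['tool_pos'])@t for q in (row[0]-.5,row[-1]+.5)]
    print(v,row[0],row[-1],len(row),np.round(e,4).tolist())
E
```

```text
clock: 20.32
tool_pos: [0.5137, 0.0237, 0.0411]
eef_rot: [0.749, 0.663, 0.0, -0.0]
contact_force: [-0.4, -1.1, -0.9]
opening: 0.42
finger_force: 30.0
20.37 [0.5138 0.0244 0.0411] x [0.121 0.993 0.001] y [ 0.993 -0.121 -0.   ] z [ 0.     0.001 -1.   ] q [-0.16  0.91  0.03  2.04 -0.14  0.2  -0.12] F [ 0.3 -0.  -0.3] op 0.427 ff 29.999608173966408
head 409 [-22.5 -16.8] [-6.5  7.4]
296 266 289 24 [[-0.0031, -0.0042, 0.0045], [-0.0031, 0.0063, 0.0045]]
300 255 289 26 [[-0.0051, -0.009, 0.0045], [-0.0051, 0.0063, 0.0045]]
304 265 289 25 [[-0.0071, -0.0047, 0.0045], [-0.0071, 0.0064, 0.0045]]
```

Slot and stem are aligned to about 0.5 mm. Sliding on.

```bash
python3 -m inch '-1 -.002 -.0004 0 0 0 0;-1 -.003 0 0 0 0 0;-1 -.003 0 0 0 0 0;-1 -.003 0 0 0 0 0;-1 -.003 0 0 0 0 0;-1 0 0 0 0 0 0'
python3 -m inch '-1 -.003 0 0 0 0 0;-1 -.003 0 0 0 0 0;-1 -.002 0 0 0 0 0;-1 0 0 0 0 0 0'; python3 -c "
from h import *
st()"
```

```text
clock: 20.87
tool_pos: [0.5116, 0.0099, 0.0411]
eef_rot: [0.749, 0.663, 0.0, -0.0]
contact_force: [0.1, -0.1, -0.2]
opening: 0.422
finger_force: 30.0
clock: 21.2
tool_pos: [0.5107, 0.0023, 0.041]
eef_rot: [0.749, 0.663, 0.0, -0.0]
contact_force: [0.2, -0.7, -1.0]
opening: 0.425
finger_force: 30.0
21.2 [0.5107 0.0023 0.041 ] x [0.122 0.993 0.001] y [ 0.993 -0.122 -0.   ] z [ 0.     0.001 -1.   ] q [-0.11  0.91  0.03  2.05 -0.12  0.19 -0.1 ] F [ 0.2 -0.7 -1. ] op 0.425 ff 29.99947004020214
```

```bash
python3 -m inch '-1 -.001 0 0 0 0 0;-1 -.001 0 0 0 0 0;-1 -.001 0 0 0 0 0;-1 0 0 0 0 0 0' | grep -E 'pos|contact'; python3 -m inch '-1 -.001 0 0 0 0 0;-1 0 0 0 0 0 0'| grep -E 'pos|contact'; python3 -m inch '-1 -.001 0 0 0 0 0;-1 0 0 0 0 0 0'| grep -E 'pos|contact'
```

```text
tool_pos: [0.5104, -0.0001, 0.0411]
contact_force: [-0.3, -0.0, -0.1]
tool_pos: [0.5102, -0.0011, 0.041]
contact_force: [0.6, 0.0, -1.5]
tool_pos: [0.5101, -0.0021, 0.041]
contact_force: [0.1, -0.5, -0.9]
```

```bash
for i in 1 2 3; do python3 -m inch '-1 -.0007 0 0 0 0 0;-1 0 0 0 0 0 0'| grep -E 'pos|contact'; done
```

```text
tool_pos: [0.5101, -0.0027, 0.041]
contact_force: [-0.6, 0.4, -0.0]
tool_pos: [0.51, -0.0034, 0.041]
contact_force: [-0.1, 0.2, -0.3]
tool_pos: [0.5099, -0.0041, 0.041]
contact_force: [0.4, 0.7, -0.5]
```

```bash
for i in 1 2 3; do python3 -m inch '-1 -.0006 0 0 0 0 0;-1 0 0 0 0 0 0'| grep -E 'pos|contact'; done
```

```text
tool_pos: [0.5098, -0.0044, 0.041]
contact_force: [0.4, -0.1, -0.3]
tool_pos: [0.5099, -0.0045, 0.041]
contact_force: [-0.3, 2.1, -1.3]
tool_pos: [0.5098, -0.0047, 0.041]
contact_force: [-0.8, 4.0, -1.2]
```

Contact at the slot's end. Back off 1.5 mm to be concentric, then lower until it rests.

```bash
python3 -m inch '-1 .0014 0 0 0 0 0;-1 .0014 0 0 0 0 0;-1 0 0 0 0 0 0'| grep -E 'pos|contact'; python3 -m inch '-1 0 0 .0012 0 0 0;-1 0 0 .0012 0 0 0;-1 0 0 .001 0 0 0;-1 0 0 0 0 0 0'| grep -E 'pos|contact'; for i in 1 2 3; do python3 -m inch '-1 0 0 .0005 0 0 0;-1 0 0 0 0 0 0'| grep -E 'pos|contact'; done
```

```text
tool_pos: [0.51, -0.0035, 0.041]
contact_force: [0.0, 0.1, -0.4]
tool_pos: [0.5099, -0.0032, 0.0374]
contact_force: [0.2, -0.1, 0.1]
tool_pos: [0.51, -0.0031, 0.037]
contact_force: [-0.4, 0.7, -0.2]
tool_pos: [0.51, -0.003, 0.0366]
contact_force: [0.1, 0.1, -1.0]
tool_pos: [0.5101, -0.003, 0.0365]
contact_force: [-0.6, 0.1, 4.0]
```

It rests exactly at home height. Open part way (the tabs are near), rise clear, and check.

```bash
python3 -m inch '.15 0 0 0 0 0 0;.15 0 0 0 0 0 0;.15 0 0 0 0 0 0;.15 0 0 0 0 0 0;.15 0 0 0 0 0 0;.15 0 0 -.004 0 0 0;.15 0 0 -.01 0 0 0;.15 0 0 -.02 0 0 0;.15 0 0 -.025 0 0 0;.15 0 0 -.025 0 0 0;.15 0 0 -.025 0 0 0;.15 0 0 -.025 0 0 0;.15 0 0 -.025 0 0 0;.15 0 0 0 0 0 0;.15 0 0 0 0 0 0'
python3 - <<'E'
from h import *
snap('wrist','w10');s,t=st();P=cloud('w10')
def circ(n,z0,dz,rr):
    m=(abs(P[...,2]-z0)<dz)&(np.hypot(P[...,0]-.511,P[...,1]+.001)<rr);Q=P[m]
    A=np.c_[Q,np.ones(len(Q))];pl=np.linalg.lstsq(np.c_[Q[:,:2]-Q[:,:2].mean(0),np.ones(len(Q))],Q[:,2],rcond=None)[0] if len(Q)>10 else None
    print(n,len(Q),cv2.minEnclosingCircle((Q[:,:2]*1000).astype(np.float32)) if len(Q) else '','plane',pl)
circ('head',.047,.004,.014);circ('new',.032,.0035,.028);circ('old',.0235,.003,.028)
d=[]
for a in range(0,360,10):
    p=np.array([.511+.016*np.cos(np.radians(a)),-.001+.016*np.sin(np.radians(a))])
    m=np.hypot(P[...,0]-p[0],P[...,1]-p[1])<.0015;d.append((a,int(1000*np.nanmedian(P[m][:,2])) if m.any() else None))
print(d)
E
```

```text
clock: 25.2
tool_pos: [0.5107, -0.0031, 0.197]
eef_rot: [0.749, 0.663, 0.002, 0.001]
contact_force: [-0.1, -0.4, -0.1]
opening: 0.577
finger_force: 0.0
25.25 [ 0.5099 -0.0031  0.1958] x [0.121 0.993 0.001] y [ 0.993 -0.121  0.001] z [ 0.001  0.001 -1.   ] q [-0.14  0.62  0.08  1.98 -0.1   0.54 -0.11] F [-0.2  0.4  0.1] op 0.574 ff 0.0
head 291 ((511.0250244140625, -0.0327138788998127), 7.966761112213135) plane [ 0.00628217 -0.03365746  0.04736457]
new 1269 ((511.7383117675781, -0.5014029741287231), 20.241775512695312) plane [ 0.00299166 -0.00371837  0.03249535]
old 145 ((511.5023193359375, -0.35398077964782715), 20.210844039916992) plane [ 0.01057093 -0.03251562  0.02427995]
[(0, 32), (10, 32), (20, 32), (30, 32), (40, 32), (50, 32), (60, 32), (70, 32), (80, 33), (90, 32), (100, 32), (110, 32), (120, 32), (130, 32), (140, 32), (150, 32), (160, 32), (170, 32), (180, 32), (190, 32), (200, 32), (210, 32), (220, 32), (230, 32), (240, 32), (250, 24), (260, 24), (270, 24), (280, 24), (290, 33), (300, 32), (310, 32), (320, 32), (330, 32), (340, 32), (350, 32)]
```

The new spacer lies flat at 32 mm, concentric with the head, its slot near 265° against about 40° for the old one. Handing in.

```bash
python3 -c "
from plant import r
print(r.finish_job())"
```

```text
the job is handed in; nothing more can be done
None
```

The job is done and handed in at about 25 s: the cover stands open side down in the middle of the mat, and the new spacer lies flat and home on the old one with its slot about 135° away from the old slot. I viewed 11 pictures, one over the limit of 10.

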